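Stage the nut and hold the hidden pivot bolt of a picture ledge

ROBOT

A 6-joint arm with a two-finger parallel gripper is mounted at the origin on a cart in front of the work surface, level with it; the furniture and walls round the work are solid. World frame = base frame: x ahead of the robot, y to its left, z up, the work surface at z = 0. Lengths are in mm, angles in rad, forces in N, time in s.
With the tool pointing down it reaches from about 300 to 775 mm from the base axis. Payload 14.6 kg.
Tool frame: the origin (TCP) lies at the very end of the fingers, on their centre line; the grasp point (between the pads) lies 19 mm behind it (grip_point_offset is the distance from the TCP to the grasp point, in mm); z points along the fingers, y is the line along which they close (so a half turn about z gives the same grasp; the last joint's range is limited). The gripper opens to 94 mm and grips with 3 to 60 N. Pads are 16 mm wide; open, the fingers measure 119 mm over their backs; the gripper's body (75 mm by 177 mm) begins 78 mm behind the grasp point.
Start: joints at [-1.338, 0.3, 1.521, -0, 1.321, -0.067], TCP at [162.424, -525.459, 205.446] pointing down, gripper open.
Joint ranges: [-3.03, 3.03], [-0.79, 2.21], [0.23, 2.52], [-1.04, 4.18], [0, 3.07], [-2.55, 2.55]. Speed limits (rad/s): [2.22, 2.22, 2.57, 3.14, 3.14, 3.14].

INTERFACE

Orientations are given as [roll, pitch, yaw] about the fixed x, y, z axes, in that order (R = Rz(yaw) Ry(pitch) Rx(roll)).
In Python, from cell import read_state, camera, camera_info, sign_off, grip_point_offset gives the robot as it stands.
- The arm moves only by the shell command python3 -m handwheel 'ROWS' [FORCE]. ROWS is text: rows parted by semicolons, each of 5 numbers parted by spaces: the shift along the world's x, y, z in units of 40 mm (1.0 is 40 mm), then the turn about the world's z in units of 5 degrees (1.0 is 5 degrees), then the closure, from 0 (fully open) to 1 (shut). In form: dx dy dz yaw gripper; .... A call has 1 to 12 rows; each row shifts and turns the commanded pose from where the row before left it; what a row does not reach is not made up. A row lasts 1/12 s, in which the tool goes at most 41.7 mm and 7.16 degrees, less where a joint would pass 70% of its speed; a pose out of reach is approached as far as the arm can. A call is refused whole if a number of a shift passes 1 or a number of a turn 1, either way. A call with a gripper value outside its range is refused whole. The fingers move at their own pace and stop on an object; FORCE is the grip in N (left out, the last holds). Time passes only in rows, so rows that do not move let the fingers close. It gives the time, the measured TCP pose, the force, the opening and the grip force at its end, in the units of the state.
- read_state(): the state, without advancing time (a new reading comes with each control period).
- camera(name): name is "side" or "top"; returns (picture, depth): 400x640x3 uint8, red, green, blue; 400x640 float32, mm along the optical axis (not along the pixel's ray), 0 where there is no reading.
- camera_info(name): a dict with "intrinsics" (3x3 intrinsics, pixels), "world_from_camera" (4x4, takes a point from camera to world coordinates). Camera axes: x right, y down, z forward; pixel columns grow to the right and rows downward; lengths in mm; the calibration is good to about 2 mm. A picture is of the moment at which its call begins. camera_info takes no time and is no camera call.
- sign_off(): hands the job in; it is judged then, once.
The state is a dict: "clock": time; "joints": joint angles; "qd": joint speeds; "effort": joint torques, N m; "eef_pos": TCP position; "eef_rot": TCP orientation; "wrist_force": force on the tool from outside, world axes, zero at the start; "moment": the same for the moment, N m; "finger_gap": finger opening in mm; "finger_force": force on a finger pad.
Only numpy, scipy, OpenCV 4.12 (cv2) and the standard library are available. Lean on these libraries where they do the work, as an engineer would, in place of code of your own. Each camera call takes 0.05 s, during which the arm holds its last target. There are 200 camera calls.

TASK

Get this ledge stand ready for me to tighten: set the brass flanged nut flange-down in the round recess of the white tray and let go of it. Then reach down into the gap behind the stand's bracket, grip the hidden hexagon bolt head across its flats, turn it until the drooping wooden ledge is level, and finish holding it there, so that it cannot turn while I drive the nut; nothing but your grip on the bolt head may carry the ledge. Leave the eraser, the small blue jar and the marker where they are.

Things in the scene. Friction and masses are not known exactly. Their poses are not given: they have to be found in the camera images.
- nut: loose brass flanged hexagon nut, 0.08 kg, lying flange-down with its top face up. Origin: centre of the underside of the flange; z along the nut's axis, out of the top. Flange: disc 36 mm in diameter, 5 mm thick. Above it a hexagon 24 mm across flats, from 5 to 28 mm above the origin; one pair of flats faces the nut's own +y and -y (the others every 60 degrees).
- tray: fixed white plastic block 90 x 90 x 20 mm with one round recess, its floor black, in the middle of its top. Origin: centre of its underside, z up.
- tray_hole0 (a point): centre of the mouth of the tray's recess, level with the tray's top (20 mm above the desk). The recess is 40 mm in diameter and 8 mm deep with a flat floor, so the 36 mm flange fits with 2 mm all round.
- stand: fixed grey metal stand. Origin: on the desk right under the bolt head; x points from the bracket to the rear, y to the side where the ledge sticks out, z up. Base plate 130 (x) x 90 (y) x 10 mm. Upright bracket plate: 64 mm wide, x = -32 to -24 mm, top at z = 100 mm. Rear plate: 64 mm wide, x = 24 to 30 mm, top at z = 80 mm. The 48 mm gap between them is open above and at both sides. The bolt runs along x, 75 mm above the desk.
- head_center (a point): centre of the steel hexagon bolt head in the gap behind the bracket (stand frame x = 0, y = 0, z = 75 mm). The head is 24 mm across flats and 16 mm thick along the bolt (x = -8 to +8 mm); between it and the bracket sits a round spacer of 23 mm diameter. The point's axes turn with the bolt: x along the bolt (as the stand's x), the point's +y and -y face one pair of flats, which is upright (facing the stand's +y and -y) when the ledge is level.
- pivot: the turning part, 0.25 kg: bolt with head, and a wooden ledge arm fixed to it in front of the bracket. Origin and axes as head_center; ledge bar (pivot_c0): x = -48 to -34, y = -24 to +116, z = -12 to +12 mm; lip (pivot_c1) low on its front, out to x = -63 mm; washer (pivot_c2) and round bolt shank (pivot_c3), which ends at x = -78 mm.
- turn (a joint): turn of the bolt, its head and the ledge together about the bolt's axis, rad: 0 = ledge level, positive = the ledge's free end (+y side) hangs lower. Range -0.15 to 0.30. It turns easily; the ledge's weight (about 0.07 N m) drops it onto the stop at 0.30 whenever it is not held.
- eraser: loose block eraser 22 x 52 x 13 mm, bystander; origin: centre of its underside.
- blue_jar: loose small blue paint jar, 43 mm across, 64 mm tall, bystander; origin: centre of its underside.
- marker: loose marker pen, 135 mm long along its y, 17 mm thick, bystander; origin: centre of its underside.
Things that resemble listed ones, but are neither listed nor needed, are in the scene too. Several things look just like the tray: the one meant starts farthest to the robot's right.

How it is judged:
By the outcome, as a careful person would: the job done as asked, in the order asked, and still so for the second after the job is handed in, while the arm keeps its last pose, push and grip.
It also fails if it takes over 50 s, if anything falls off the work surface, if the arm or the gripper's body presses on something with over 40 N, if the wrist force passes 120 N, or if a joint passes its speed limit or range.

## Working session

There is one attempt and no reset: what is moved stays moved. The work goes in short steps, Python scripts to look and compute and a shell command to move; the robot and the scene stay as the last step left them, time stands still between calls to the robot, and variables do not carry over. Pictures are saved under pics/ and viewed, at most 10 in all, crops included, and the job is handed in when it is done.

```bash
mkdir -p pics; cat > h.py <<'E'
import numpy as np, cv2
from cell import *
def shot(n,f=None):
    p,d=camera(n)
    np.savez('/tmp/%s.npz'%n,p=p,d=d)
    if f: cv2.imwrite('pics/'+f,p[:,:,::-1])
    return p,d
def ray(n,u,v,z):
    i=camera_info(n);K=np.array(i['intrinsics']);T=np.array(i['world_from_camera'])
    r=T[:3,:3]@np.linalg.inv(K)@[u,v,1];o=T[:3,3]
    return o+r*(z-o[2])/r[2]
def pts(n,d):
    i=camera_info(n);K=np.array(i['intrinsics']);T=np.array(i['world_from_camera'])
    v,u=np.mgrid[:400,:640]
    c=np.stack([(u-K[0,2])/K[0,0]*d,(v-K[1,2])/K[1,1]*d,d],-1)
    return c@T[:3,:3].T+T[:3,3]
E
python3 - <<'E'
from h import *
shot('top','top0.png');shot('side','side0.png')
for n in('top','side'):
    i=camera_info(n);print(np.round(i['intrinsics'],1).tolist(),np.round(i['world_from_camera'],3).tolist())
print(read_state())
E
```

```text
[[446.9, 0.0, 319.4], [0.0, 446.9, 200.6], [0.0, 0.0, 1.0]] [[-0.004, -0.993, 0.114, 474.475], [-1.0, 0.003, -0.006, 73.411], [0.006, -0.114, -0.993, 1022.29], [0.0, 0.0, 0.0, 1.0]]
[[400.8, 0.0, 316.2], [0.0, 400.8, 195.9], [0.0, 0.0, 1.0]] [[-0.883, -0.281, 0.376, 252.435], [-0.47, 0.539, -0.699, 663.161], [-0.007, -0.794, -0.608, 590.582], [0.0, 0.0, 0.0, 1.0]]
{'clock': 0.1, 'joints': array([-1.33760824e+00,  3.00381448e-01,  1.52150970e+00, -2.71673441e-05,
        1.32070423e+00, -6.65725494e-02]), 'qd': array([ 0.00051511, -0.00369996, -0.00223728,  0.00042753, -0.00116074,
        0.00075958]), 'effort': array([ 7.27749193e-05, -5.32644689e+01, -3.53284478e+01,  7.08851824e-02,
        2.34431477e-02, -6.50048241e-05]), 'eef_pos': array([ 162.36110589, -525.24497015,  204.96570292]), 'eef_rot': array([-3.14059040e+00, -4.04476415e-05,  2.99767354e-01]), 'wrist_force': array([ 0.85166128,  0.12604453, -0.47840898]), 'moment': array([-0.01455012,  0.02975709,  0.00472991]), 'finger_force': 0.0, 'finger_gap': 93.68958580700789}
```

View pics/top0.png

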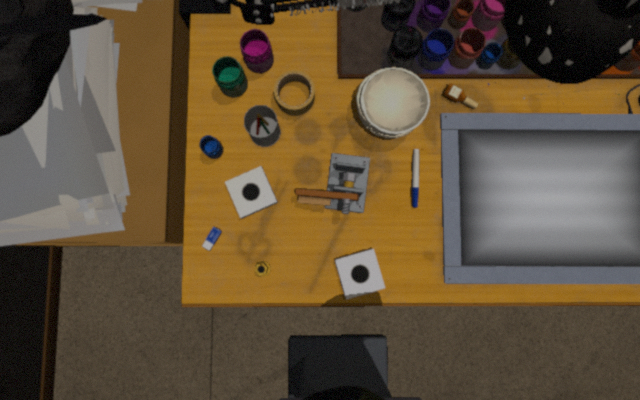

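View pics/side0.png

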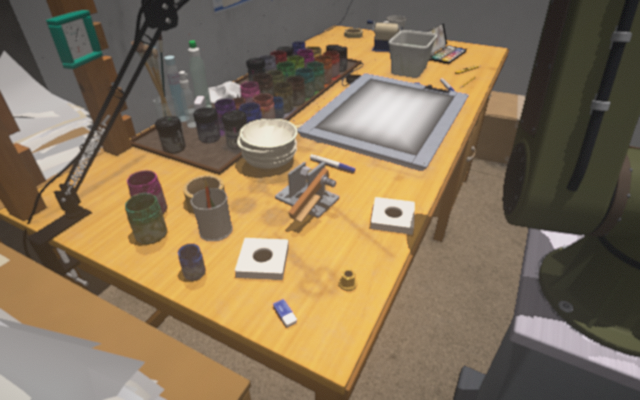

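Top view: trays are at (250,191) and (360,273), the second being farthest right (-y). The nut is at (261,268); the only brass-like other thing is the paint bottle at (460,96). Also seen: stand (347,183), eraser (212,238), jar (210,147), marker (416,178), bowl (392,102). I choose the nut at (261,268) and the tray at (360,273), and will check both in a close crop.

```bash
python3 - <<'E'
from h import *
p=np.load('/tmp/top.npz')['p'];d=np.load('/tmp/top.npz')['d']
a=cv2.resize(p[240:304,235:299],(400,400),interpolation=cv2.INTER_CUBIC)
b=cv2.resize(p[140:230,285:385],(444,400),interpolation=cv2.INTER_CUBIC)[:, :399]
cv2.imwrite('pics/crop0.png',np.hstack([a,b])[:,:,::-1])
for n,c in((( 'tray'),(360,273)),('nut',(261,268))):
    pass
hsv=cv2.cvtColor(p,cv2.COLOR_RGB2HSV)
def blobs(m,roi,z,name):
    mm=np.zeros_like(m);x0,y0,x1,y1=roi;mm[y0:y1,x0:x1]=m[y0:y1,x0:x1]
    cs,_=cv2.findContours(mm,0,2)
    c=max(cs,key=cv2.contourArea);r=cv2.minAreaRect(c);M=cv2.moments(c)
    u=M['m10']/M['m00'];v=M['m01']/M['m00']
    print(name,cv2.contourArea(c),(round(u,1),round(v,1)),r,ray('top',u,v,z).round(1))
    return r
w=((hsv[...,1]<60)&(hsv[...,2]>130)).astype('u1')*255
r=blobs(w,(325,240,395,305),20,'tray')
q=[ray('top',*x,20)[:2] for x in cv2.boxPoints(r)];print(np.round(q,1).tolist())
k=(hsv[...,2]<70).astype('u1')*255
blobs(k,(340,258,380,290),12,'recess')
P=pts('top',d)
m=(P[...,2]>5);s=np.zeros_like(m);s[250:290,245:280]=1;m&=s
x=P[m];print('nut depth',len(x),x.mean(0).round(1),x.min(0).round(1),x.max(0).round(1))
s=np.zeros_like(m);s[140:225,285:385]=1
for lo,hi in((92,108),(76,85),(5,14)):
    x=P[s&(P[...,2]>lo)&(P[...,2]<hi)]
    rr=cv2.minAreaRect(x[:,:2].astype('f4'));print(lo,hi,len(x),np.median(x[:,2]),rr)
E
```

```text
tray 1505.0 (359.9, 272.7) ((359.6051330566406, 273.5573425292969), (41.02698516845703, 40.34978485107422), 73.61045837402344) [428.4 -21.8  20. ]
[[457.6, 34.3], [482.5, -52.3], [395.9, -76.4], [371.5, 9.5]]
recess 194.5 (359.6, 273.5) ((359.5, 273.0), (15.0, 16.0), 0.0) [426.4 -21.9  12. ]
nut depth 154 [439.7 190.8  54.7] [392.5  73.4   5. ] [ 474.5  210.5 1022.3]
92 108 135 98.6901314194804 ((598.3045043945312, 8.103675842285156), (61.533935546875, 23.4427547454834), 81.42193603515625)
76 85 376 80.75441660144463 ((612.4544677734375, 9.821784973144531), (70.52041625976562, 111.01835632324219), 74.09441375732422)
5 14 1207 9.865497575931386 ((622.1500244140625, 35.21669006347656), (221.61862182617188, 159.89552307128906), 89.84110260009766)
```

View pics/crop0.png

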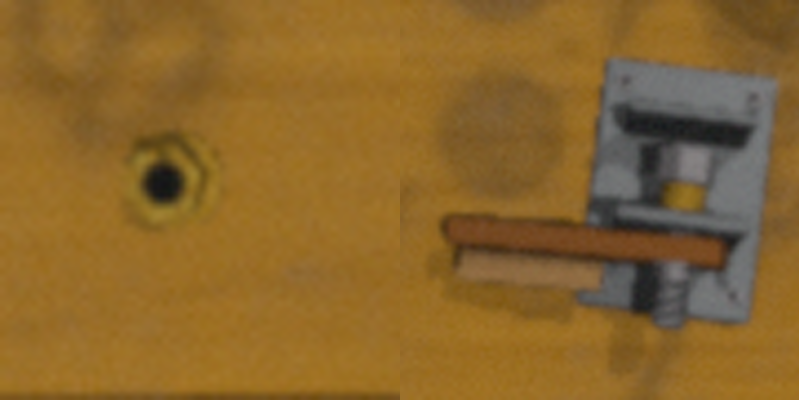

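The crop confirms a flanged brass hexagon nut, centred at about px (261.1,269.1). The stand is turned about -7°, with the bright steel head behind the brass-coloured spacer at px (349.8,176). Next I refine these from depth and from the side view.

```bash
python3 - <<'E'
from h import *
for n,roi,nr in(('top',(325,150,372,214),(250,258,273,280)),('side',(272,160,345,222),(330,262,366,296))):
    z=np.load('/tmp/%s.npz'%n);p,d=z['p'],z['d'];P=pts(n,d);ok=d>0
    def sel(r,lo,hi):
        s=np.zeros_like(ok);s[r[1]:r[3],r[0]:r[2]]=1
        return P[s&ok&(P[...,2]>lo)&(P[...,2]<hi)]
    for lo,hi in((95,104),(77,83),(84,92),(6,14)):
        x=sel(roi,lo,hi)
        if len(x)>4: 
            r=cv2.minAreaRect(x[:,:2].astype('f4'));print(n,lo,len(x),np.median(x,0).round(1),np.round(r[0],1),np.round(r[1],1),round(r[2],1))
    x=sel(nr,20,32)
    if len(x)>3:print(n,'nut top',len(x),x.mean(0).round(1),x.min(0).round(1),x.max(0).round(1))
print('nut ray',ray('top',261.1,269.1,28).round(1))
c=lambda x,y:(285+x/4.44,140+y/4.44)
for q in((208,60),(377,80),(347,322),(178,303)):print('base',ray('top',*c(*q),10).round(1))
ps=np.load('/tmp/side.npz')['p']
a=cv2.resize(ps[262:297,330:365],(390,390),interpolation=cv2.INTER_CUBIC);b=cv2.resize(ps[158:223,275:340],(390,390),interpolation=cv2.INTER_CUBIC)
cv2.imwrite('pics/crop1.png',np.hstack([a,b])[:,:,::-1])
E
```

```text
top 95 116 [605.    7.   99.2] [600.4   7.8] [61.5 19.2] 81.2
top 77 270 [598.9  13.4  80.3] [612.1   9. ] [ 68.6 110.9] 74.5
top 84 220 [601.7   4.9  86.9] [608.4   1.9] [54.7 90.7] 47.1
top 6 1174 [642.8  -1.3   9.9] [633.6   3.3] [ 89.9 130.3] 82.6
top nut top 105 [438.5 196.1  27.9] [426.7 183.4  23.8] [450.9 209.5  31.4]
side 95 79 [604.    9.9  98.8] [600.7   7.4] [64.2 18.4] 81.1
side 77 203 [598.2  16.7  79.8] [610.6   9.3] [ 62.9 109.8] 79.2
side 84 160 [599.9   6.2  87.3] [606.6   5.5] [61.5 55.9] 32.7
side 6 683 [607.8  13.1  10.1] [628.7 -53.5] [212.3 134.3] 85.9
side nut top 152 [437.2 198.4  26.9] [424.7 182.5  20. ] [450.1 210.4  30. ]
nut ray [437.6 196.1  28. ]
base [700.2  38.1  10. ]
base [689.4 -49.6  10. ]
base [563.3 -32.2  10. ]
base [573.3  54.4  10. ]
```

View pics/crop1.png

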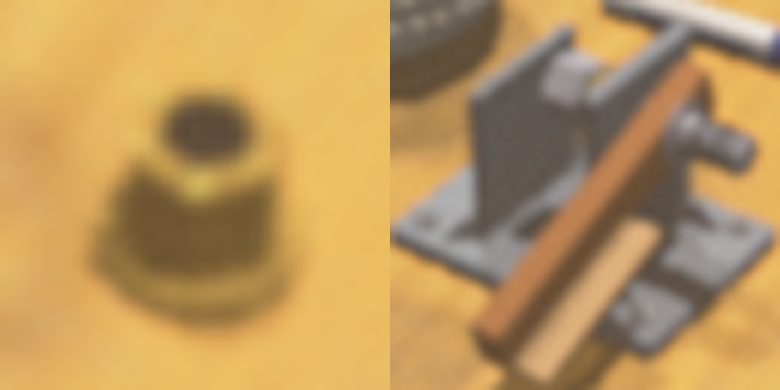

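```bash
python3 -m handwheel '.75 .6 0 -.5 .3;.75 .6 0 -.5 .3;.75 .6 0 -.5 .3;.75 .6 0 -.5 .3;.75 .6 0 -.5 .3;.75 .6 0 -.5 .3;.75 .6 0 -.5 .3;.75 .6 0 -.5 .3;.6 .8 0 -.5 .3;.3 .9 0 -.5 .3;0 .95 0 -.5 .3;0 .95 0 -.5 .3' 10; python3 -m handwheel '0 .95 0 0 .3;0 .95 0 0 .3;0 .95 0 0 .3;0 .95 0 0 .3;0 .95 0 0 .3;0 .95 0 0 .3;0 .95 0 0 .3;0 .95 0 0 .3;0 .95 0 0 .3;0 .9 0 0 .3;0 0 0 0 .3;0 0 0 0 .3'
```

```text
clock: 1.1
eef_pos: [438.4, -187.5, 204.8]
eef_rot: [-3.141, 0.001, -0.226]
wrist_force: [1.0, 0.7, 0.5]
finger_gap: 65.8
finger_force: 0.0
clock: 2.1
eef_pos: [437.9, 189.7, 205.0]
eef_rot: [3.141, 0.001, -0.221]
wrist_force: [-0.4, -0.6, 0.0]
finger_gap: 65.8
finger_force: 0.0
```

```bash
python3 -m handwheel '0 .17 -.9 -.25 .4;0 0 -.9 0 .4;0 0 -.9 0 .4;0 0 -.9 0 .4;0 0 -.6 0 .4;0 0 -.35 0 .4;0 0 -.27 0 .4;0 0 0 0 .4;0 0 0 0 .7;0 0 0 0 .7;0 0 0 0 .7' 10; python3 -m handwheel '0 0 0 0 .8;0 0 0 0 .9;0 0 0 0 .9;0 0 0 0 .9;0 0 0 0 .9'
```

```text
clock: 3.02
eef_pos: [439.1, 195.4, 13.8]
eef_rot: [-3.141, -0.002, -0.246]
wrist_force: [-0.6, 0.7, -0.4]
finger_gap: 39.7
finger_force: 0.0
clock: 3.43
eef_pos: [438.7, 195.5, 13.2]
eef_rot: [-3.141, -0.001, -0.246]
wrist_force: [-0.9, -0.2, 6.0]
finger_gap: 24.3
finger_force: 10.0
```

```bash
python3 -m handwheel '0 0 .2 0 .9;0 0 .6 0 .9;0 0 .9 0 .9;-.05 -.7 0 0 .9;-.05 -.9 0 0 .9;-.05 -.9 0 0 .9;-.05 -.9 0 0 .9;-.05 -.9 0 0 .9;-.05 -.9 0 0 .9;0 -.23 0 0 .9;0 0 0 0 .9;0 0 0 0 .9' 20
python3 - <<'E'
from h import *
shot('top');p,_=shot('side')
s=read_state()['eef_pos'];print(s)
for n in('top','side'):
    i=camera_info(n);K=np.array(i['intrinsics']);T=np.linalg.inv(i['world_from_camera'])
    for q in([s[0],s[1],s[2]-13],[427,-21.7,20]):
        c=K@(T@[*q,1])[:3];print(n,c[:2]/c[2])
t=np.load('/tmp/top.npz')['p']
cv2.imwrite('pics/c2.png',np.hstack([cv2.resize(p[160:250,350:440],(400,400),interpolation=2),cv2.resize(t[228:308,320:400],(400,400),interpolation=2)])[:,:,::-1])
E
```

```text
clock: 4.43
eef_pos: [426.5, -21.7, 80.9]
eef_rot: [-3.141, -0.0, -0.247]
wrist_force: [1.4, 1.3, -0.4]
finger_gap: 23.6
finger_force: 20.0
[426.48643906 -20.85006048  80.7580692 ]
top [361.58086129 274.71538966]
top [359.81905455 273.39163107]
side [395.77862171 194.51781625]
side [393.2323015  211.33589097]
```

View pics/c2.png

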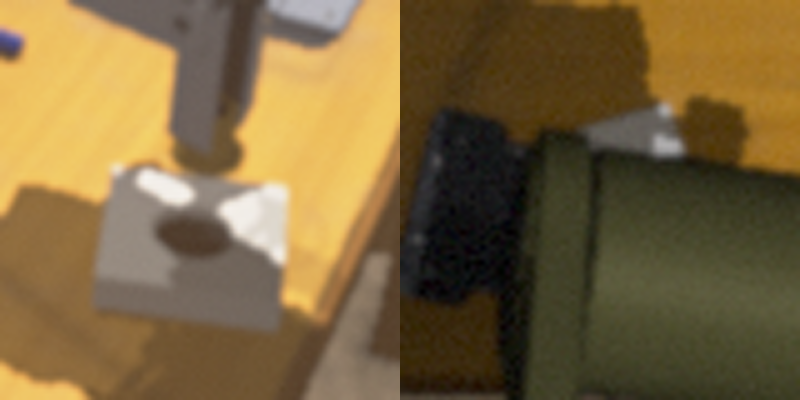

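Side crop: the nut's flange hangs at side px (396.7,194), about 1 px right of where the TCP predicts; the recess is at (393.4,212.9). So I shift about +1 mm in x and lower.

```bash
python3 -m handwheel '.025 0 -.5 0 .9;0 0 -.4 0 .9;0 0 -.2 0 .9;0 0 0 0 .9;0 0 0 0 .9'; python3 -m handwheel '0 0 -.1 0 .9;0 0 -.1 0 .9;0 0 -.07 0 .9;0 0 0 0 .9'
```

```text
clock: 4.95
eef_pos: [427.5, -21.2, 36.8]
eef_rot: [3.142, 0.001, -0.245]
wrist_force: [0.1, 0.4, 0.2]
finger_gap: 23.8
finger_force: 20.0
clock: 5.28
eef_pos: [427.3, -21.8, 25.5]
eef_rot: [3.142, 0.0, -0.246]
wrist_force: [0.7, -0.7, -0.9]
finger_gap: 23.5
finger_force: 20.0
```

It went in with no contact force. I release it and lift clear.

```bash
python3 -m handwheel '0 0 0 0 .7;0 0 0 0 .6;0 0 0 0 .5;0 0 0 0 .4;0 0 .3 0 .4;0 0 .7 0 .4;0 0 .9 0 .4;0 0 .9 0 .4;0 0 .9 0 .4;0 0 0 0 .4'
python3 - <<'E'
from h import *
p,_=shot('side')
cv2.imwrite('pics/c3.png',cv2.resize(p[180:240,360:430],(560,480),interpolation=2)[:,:,::-1])
E
```

```text
clock: 6.12
eef_pos: [429.8, -22.2, 180.1]
eef_rot: [-3.14, -0.01, -0.246]
wrist_force: [0.3, -0.2, 1.4]
finger_gap: 56.3
finger_force: 0.0
```

View pics/c3.png

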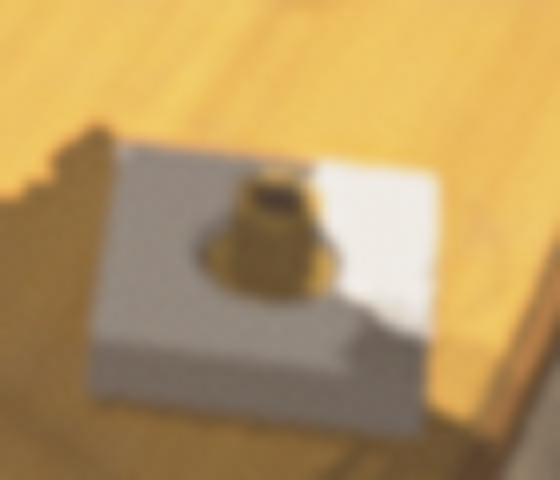

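The nut sits upright, flange in the recess, at crop (270,240). Now to the stand.

```bash
python3 -m handwheel '.6 .08 0 .2 .4;.8 .1 0 .2 .4;.8 .1 0 .2 .4;.8 .1 0 .2 .4;.8 .1 0 .2 .4;.8 .1 0 .2 .4;.5 .06 0 .14 .4;0 0 0 0 .4;0 0 0 0 .4;0 0 0 0 .4'
python3 - <<'E'
from h import *
p,_=shot('side')
s=read_state();print(s['eef_pos'],s['eef_rot'])
cv2.imwrite('pics/c4.png',cv2.resize(p[110:210,260:360],(600,600),interpolation=2)[:,:,::-1])
E
```

```text
clock: 7.0
eef_pos: [630.5, 3.7, 172.7]
eef_rot: [3.141, 0.002, -0.129]
wrist_force: [-0.1, -0.7, -0.5]
finger_gap: 56.5
finger_force: 0.0
[630.50700808   3.61972102 173.30542725] [ 3.14149105e+00  1.04929963e-03 -1.29066813e-01]
```

View pics/c4.png

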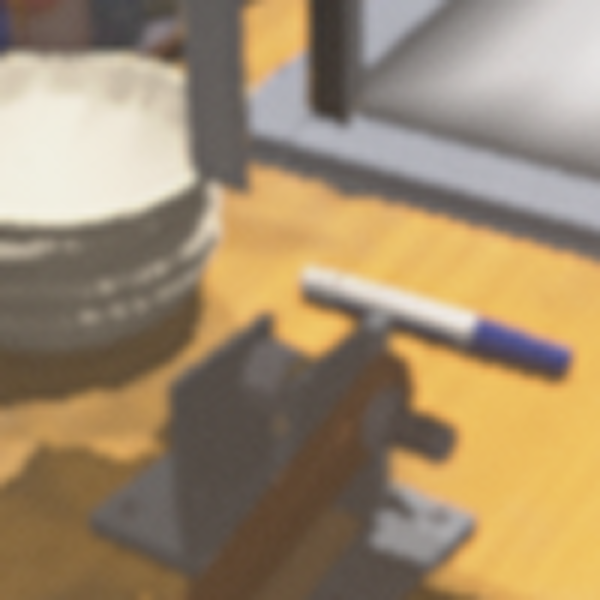

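The fingers hang clear above the stand, with the steel head visible in the gap at crop (265,365). I lower into the gap.

```bash
python3 -m handwheel '.075 -.01 -.5 0 .4;0 0 -.6 0 .4;0 0 -.6 0 .4;0 0 -.5 0 .4;0 0 -.4 0 .4;0 0 -.25 0 .4;0 0 -.12 0 .4;0 0 0 0 .4;0 0 0 0 .4'
```

```text
clock: 7.8
eef_pos: [634.7, 3.3, 56.0]
eef_rot: [-3.142, -0.001, -0.129]
wrist_force: [0.7, 0.7, 1.1]
finger_gap: 56.2
finger_force: 0.0
```

```bash
python3 -m handwheel '0 0 0 0 .6;0 0 0 0 .68;0 0 0 0 .9;0 0 0 0 .9;0 0 0 0 .9;0 0 0 0 .9;0 0 0 0 .9' 8; python3 -m handwheel '0 0 0 0 .9;0 0 0 0 .9;0 0 0 0 .9;0 0 0 0 .9' 30
```

```text
clock: 8.38
eef_pos: [634.5, 3.6, 55.3]
eef_rot: [-3.141, -0.0, -0.129]
wrist_force: [0.1, 2.8, 1.2]
finger_gap: 26.3
finger_force: 8.0
clock: 8.72
eef_pos: [634.6, 3.6, 55.2]
eef_rot: [-3.141, -0.0, -0.129]
wrist_force: [0.6, 4.7, 3.8]
finger_gap: 25.5
finger_force: 30.0
```

Squeezing alone jams at the corners (25.5 mm against 24 when level). So I push one-sided with the +y finger while lifting, to roll the head up, and then close.

```bash
python3 -m handwheel '0 0 0 0 .68;0 0 0 0 .68;0 0 0 0 .68;0 0 -.1 0 .68;0 0 0 0 .68;-.005 -.04 0 0 .68;-.003 -.03 0 0 .68;0 0 0 0 .68' 30; python3 -m handwheel '-.003 -.025 .03 0 .68;-.001 -.01 .03 0 .68;-.001 -.01 .03 0 .68;0 0 .02 0 .68;0 0 0 0 .68'
```

```text
clock: 9.38
eef_pos: [633.9, 1.7, 50.5]
eef_rot: [-3.14, 0.001, -0.128]
wrist_force: [0.8, 8.8, -3.6]
finger_gap: 30.2
finger_force: 4.7
clock: 9.8
eef_pos: [633.6, 0.6, 54.5]
eef_rot: [-3.139, 0.001, -0.128]
wrist_force: [3.3, 11.8, -7.2]
finger_gap: 30.4
finger_force: 6.5
```

```bash
cat >> h.py <<'E'
def ledge():
    o=[]
    for n in('side','top'):
        p,d=camera(n);P=pts(n,d)
        a=-0.129;q=P-[633.5,3.3,0];X=q[...,0]*np.cos(a)+q[...,1]*np.sin(a);Y=-q[...,0]*np.sin(a)+q[...,1]*np.cos(a);Z=P[...,2]
        m=(d>0)&(X>-46)&(X<-36)&(Y>20)&(Y<108)&(Z>35)&(Z<125)
        y,z=Y[m],Z[m]
        if len(y)<15: continue
        # upper envelope by bins
        b=((y-20)//8).astype(int);c=[(y[b==k].mean(),np.median(z[b==k])) for k in set(b) if (b==k).sum()>2]
        s=np.polyfit(*np.array(c).T,1);o.append((n,len(y),round(-np.arctan(s[0]),3),np.round(np.polyval(s,[0,60,100]),1).tolist()))
    return o
E
python3 -c "
from h import *
print(ledge());print(read_state()['eef_pos'])"
```

```text
[('side', 120, np.float64(-0.012), [86.3, 87.1, 87.6]), ('top', 135, np.float64(-0.011), [86.1, 86.7, 87.1])]
[6.33643775e+02 5.79966320e-01 5.44771995e+01]
```

The ledge is at about -0.01 rad. I close the other finger now, tracking the tool +y so the contact stays.

```bash
python3 -m handwheel '.002 .015 0 0 .695;.002 .018 0 0 .71;.002 .018 0 0 .725;.002 .018 0 0 .74;0 0 0 0 .76;0 0 0 0 .9;0 0 0 0 .9;0 0 0 0 .9' 30
python3 -c "
from h import *
print(ledge());print(read_state()['eef_pos'])"
```

```text
clock: 10.57
eef_pos: [634.0, 3.7, 54.5]
eef_rot: [-3.139, 0.001, -0.128]
wrist_force: [4.0, 15.3, -8.6]
finger_gap: 24.2
finger_force: 30.0
[('side', 121, np.float64(0.001), [87.3, 87.3, 87.2]), ('top', 133, np.float64(-0.005), [86.8, 87.0, 87.2])]
[634.03300574   3.65740119  54.49134135]
```

```bash
python3 -m handwheel '0 0 0 0 .9;0 0 0 0 .9;0 .02 -.01 0 .9;0 .02 -.01 0 .9;0 0 0 0 .9;0 0 0 0 .9;0 0 0 0 .9;0 0 0 0 .9;0 0 0 0 .9;0 0 0 0 .9' 50
python3 - <<'E'
from h import *
print(ledge());print(read_state()['eef_pos'])
shot('top');p,_=shot('side')
cv2.imwrite('pics/end.png',p[90:350,130:450,::-1])
E
```

```text
clock: 11.5
eef_pos: [634.1, 3.6, 54.5]
eef_rot: [-3.141, 0.001, -0.129]
wrist_force: [0.1, 7.1, -1.5]
finger_gap: 23.5
finger_force: 50.0
[('side', 126, np.float64(-0.001), [86.9, 87.0, 87.1]), ('top', 125, np.float64(0.006), [87.5, 87.1, 86.9])]
[634.05569549   3.64196507  54.46523844]
```

View pics/end.png

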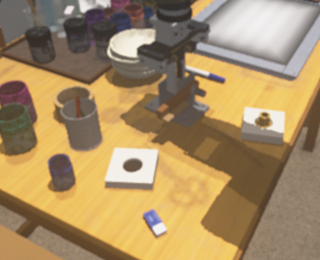

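The ledge is level, the bolt head is held at 50 N with a 24 mm gap (across flats), the nut is seated at crop (263,121), and the bystanders have not moved.

```bash
python3 -c "
from cell import *
print(sign_off())"
```

```text
the job is handed in; nothing more can be done
None
```

The brass nut is seated flange-down in the right-hand tray's recess and released. The gripper is holding the bolt head across its flats at 50 N with the ledge level to within about 0.01 rad by camera, and the job is handed in.

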